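# Swap the odd sanding drum in a shoe repairer's kit

## Robot

A 6-joint arm with a two-finger parallel gripper is mounted at the origin on the work surface. World frame = base frame: x ahead of the robot, y to its left, z up, the work surface at z = 0. Lengths are in m, angles in rad, forces in N, time in s.
With the tool pointing down it reaches from about 0.3 to 0.825 m from the base axis. Payload 5.4 kg.
Tool frame: the origin (TCP) lies at the very end of the fingers, on their centre line; the grasp point (between the pads) lies 19 mm behind it; z points along the fingers, y is the line along which they close (so a half turn about z gives the same grasp; the last joint's range is limited). The gripper opens to 92 mm and grips with 3 to 60 N. Pads are 20 mm wide; open, the fingers measure 128 mm over their backs; the gripper's body (75 mm by 189 mm) begins 69 mm behind the grasp point.
Start: joints at [0.986, 0.158, 1.597, -0, 1.386, -0.21], TCP at [0.211, 0.535, 0.215] pointing down, gripper open.
Joint ranges: [-2.91, 2.91], [-0.94, 2.29], [0.18, 2.7], [-1.29, 4.43], [0.17, 2.64], [-3, 3]. Speed limits (rad/s): [2.57, 2.57, 3.14, 3.14, 3.14, 3.14].

## Interface

Orientations are given as a rotation vector (axis times angle).
In Python, from workcell import bot gives the robot as it stands. Calls block until the motion is done:
- bot.goto(position, orientation): joint-space move of the TCP to a pose.
- bot.line_to(position, rot=None, max_speed=0.15): straight line of the TCP; rot=None keeps the orientation; max_speed is the mean speed in m/s.
- bot.set_joints(angles): joint-space move.
- bot.set_gripper(opening, newtons=None): opening from 0.0 (shut) to 1.0 (fully open); newtons is the grip in N (None keeps the last); returns when the fingers have stopped.
- bot.hold(seconds).
- bot.inverse_kinematics(position, orientation): joint angles nearest the present ones, or None.
- bot.read_camera(name): name is "scene" or "top" or "wrist"; returns a dict with "pixels" (480x640x3 uint8, blue, green, red), "fx", "fy", "cx", "cy" (pixels), "R" (3x3) and "t" (3): a world point X has camera coordinates R X + t. Camera axes: x right, y down, z forward; pixel columns grow to the right and rows downward; lengths in m; the calibration is good to about 2 mm. A picture is of the moment at which its call begins. There is no depth.
A pose or a line that the arm cannot do raises bot.MotionError and nothing moves.
- bot.job_done(): hands the job in; it is judged then, once.
Readings, each from a call of its own:
- bot.current_clock(): time.
- bot.current_joints(): joint angles.
- bot.current_joint_vel(): joint speeds.
- bot.current_effort(): joint torques, N m.
- bot.current_ee_pos(): TCP position.
- bot.current_tool_rot(): TCP orientation.
- bot.current_contact_force(): force on the tool from outside, world axes, zero at the start.
- bot.current_ft_torque(): the same for the moment, N m.
- bot.current_opening(): opening from 0.0 (shut) to 1.0 (fully open).
- bot.current_grip_force(): force on a finger pad.
Only numpy, scipy, OpenCV 4.12 (cv2) and the standard library are available. Lean on these libraries where they do the work, as an engineer would, in place of code of your own. Each camera call takes 0.05 s, during which the arm holds its last target. There are 200 camera calls.

## Task

The black kit tray should hold four sanding drums with green sleeves, all of the same size, but one of them is orange. Take the orange drum out and put it in the bare metal returns tray, then take the green drum of the kit's size from the cardboard stock tray and stand it upright in the kit's empty pocket. Leave the other drums standing in their places.

Things in the scene. Friction and masses are not known exactly. Their poses are not given: they have to be found in the camera images.
- odd_mid (a point): the wrong part: sanding drum with an ORANGE sleeve, standing in one of the four pockets of the kit tray, which one varies; the others hold green drums of the same size. A standing drum 40 mm in diameter and 45 mm high with a black rubber core and a steel nut 13 mm wide that rises 7 mm above it; 0.05 to 0.1 kg; point at its centre, half-way up (22.5 mm above its foot); its z axis points up when it stands
- spare_mid (a point): the right part: sanding drum with a GREEN sleeve, standing in one of the three pockets of the stock tray, which one varies; beside it stand a blue drum of the same size and a slim green one of only 24 mm diameter. A standing drum 40 mm in diameter and 45 mm high with a black rubber core and a steel nut 13 mm wide that rises 7 mm above it; 0.05 to 0.1 kg; point at its centre, half-way up (22.5 mm above its foot); its z axis points up when it stands
- kit: kit tray of black plastic, fixed to the bench, 200 x 200 mm, 18 mm high, walls and dividers 4 mm thick, with 2 x 2 square pockets 94 mm wide whose centres lie 49 mm from the tray's centre along its own x and its own y; pocket floors 4 mm above the bench. Origin at the centre of its underside, z up, x and y along its sides
- returns: returns tray, empty, bare metal, fixed to the bench, 150 x 150 mm outside, 30 mm high, walls 4 mm thick, floor 4 mm above the bench. Origin at the centre of its underside, z up, x and y along its sides. It and the cardboard stock tray (280 x 100 mm, 18 mm high, a row of three pockets 88 x 92 mm that runs away from the robot, along x within 7 degrees, floor at the same height) stand on either side of the kit tray, which side varies
There are look-alikes about, which are no part of the job. Of the things like the part that bears odd_mid, leave any that is red; of the rest the larger one is meant.

How it is judged:
By the outcome, as a careful person would: the job done as asked, in the order asked, and still so for the second after the job is handed in, with the robot touching nothing.
It also fails if it takes over 64 s, if anything falls off the work surface, if the arm or the gripper's body presses on something with over 40 N, if the wrist force passes 120 N, or if a joint passes its speed limit or range.

## Working session

There is one attempt and no reset: what is moved stays moved. The work goes in short steps, each a Python script; the robot and the scene stay as the last script left them, time stands still between calls to the robot, and variables do not carry over. Pictures are saved under pics/ and viewed, at most 10 in all, crops included, and the job is handed in when it is done.

```bash
mkdir -p pics; ls
python3 - <<'E'
from workcell import bot
import cv2
for n in ("top","scene"):
    c=bot.read_camera(n); cv2.imwrite(f"pics/{n}0.png",c["pixels"]); print(n,c["fx"],c["cx"],c["cy"],c["R"],c["t"])
print(bot.current_clock(),bot.current_tool_rot(),bot.current_opening())
E
```

```text
pics
top 597.7130105147864 323.3802244118957 240.70369389603724 [[-0.01890336 -0.99962057 -0.02003444]
 [-0.9830463   0.02223766 -0.18200403]
 [ 0.18238049  0.0162543  -0.98309366]] [0.02882008 0.55786921 1.30427891]
scene 457.6407315627702 331.50419238389554 236.67908908978592 [[ 0.84057525  0.54164329 -0.00747049]
 [ 0.38924102 -0.61353866 -0.68706749]
 [-0.37672893  0.57462411 -0.7265552 ]] [-0.47188335 -0.18754581  1.11651113]
0.1 [-5.85231295e-01 -3.08592250e+00  2.37063052e-03] 1.000029429526849
```

View pics/top0.png

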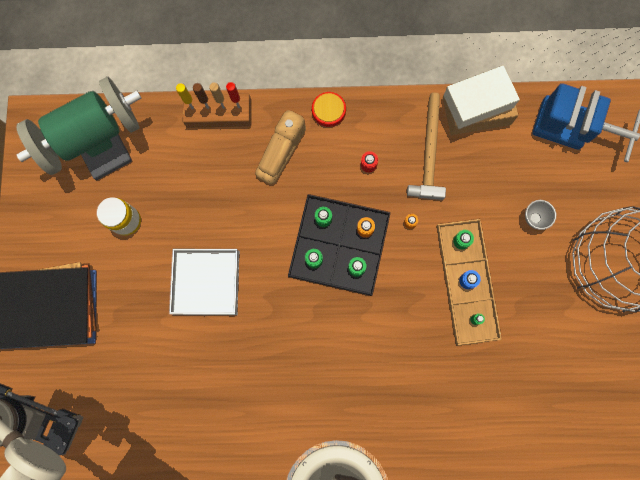

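View pics/scene0.png

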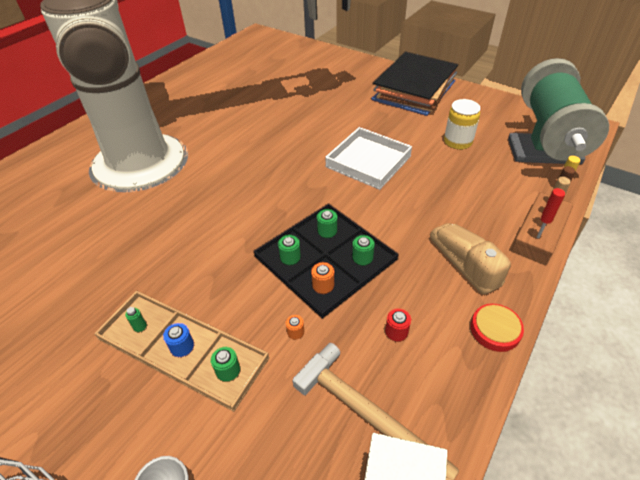

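The top view shows the orange drum in the kit's upper-right pocket at (366,227). A small orange look-alike is at (411,221) and a red one at (369,161). The returns tray is at (204,283). In the stock tray, the large green drum is at (464,239), the blue one at (471,280) and the slim green one at (478,320). The scene view agrees.

```bash
cat > h.py <<'E'
from workcell import bot
import cv2, numpy as np
from scipy.spatial.transform import Rotation as Ro
HUE={"green":(45,85),"orange":(5,20),"blue":(100,130)}
def ray(c,px,z):
    d=c["R"].T@np.array([(px[0]-c["cx"])/c["fx"],(px[1]-c["cy"])/c["fy"],1]); o=-c["R"].T@c["t"]
    return o+d*(z-o[2])/d[2]
def proj(c,X):
    p=c["R"]@np.asarray(X)+c["t"]; return p[:2]/p[2]*[c["fx"],c["fy"]]+[c["cx"],c["cy"]]
def drum(c,col,near,r,z=0.0265,sat=150):
    """Blob of a sleeve nearest pixel `near`; the convex hull is the drum's silhouette."""
    h=cv2.cvtColor(c["pixels"],cv2.COLOR_BGR2HSV); lo,hi=HUE[col]
    m=cv2.inRange(h,(lo,sat,50),(hi,255,255)); k=np.zeros_like(m); cv2.circle(k,tuple(int(v) for v in near),r,255,-1)
    cs=[q for q in cv2.findContours(m&k,cv2.RETR_EXTERNAL,cv2.CHAIN_APPROX_NONE)[0] if len(q)>4]
    q=cv2.convexHull(max(cs,key=cv2.contourArea)); M=cv2.moments(q)
    px=np.array([M["m10"],M["m01"]])/M["m00"]; return px,ray(c,px,z),cv2.minAreaRect(q)[1]
def tri(c1,p1,c2,p2):
    P=lambda c:np.array([[c["fx"],0,c["cx"]],[0,c["fy"],c["cy"]],[0,0,1]])@np.c_[c["R"],c["t"]]
    X=cv2.triangulatePoints(P(c1),P(c2),np.array(p1,float),np.array(p2,float))[:,0]; return X[:3]/X[3]
def down(yaw): # tool z down, closing line (tool y) at angle yaw from world y
    return (Ro.from_euler("z",yaw)*Ro.from_rotvec([0,np.pi,0])).as_rotvec()
def box(c,m,near,z):
    cs=cv2.findContours(m,cv2.RETR_EXTERNAL,cv2.CHAIN_APPROX_NONE)[0]
    q=[q for q in cs if cv2.pointPolygonTest(cv2.convexHull(q),near,False)>0]; q=max(q,key=cv2.contourArea)
    return np.array([ray(c,p,z) for p in cv2.boxPoints(cv2.minAreaRect(q))])[:,:2]
E
python3 - <<'E'
from h import *
np.set_printoptions(precision=4,suppress=True)
t=bot.read_camera("top"); s=bot.read_camera("scene")
for n,col,a,b,r in (("odd","orange",(366,227),(322,277),16),("spare","green",(464,239),(225,363),20),("g1","green",(323,216),(363,249),18),("g2","green",(314,258),(327,222),18),("g3","green",(357,267),(289,249),18)):
    p,X,w=drum(t,col,a,r); q,Y,v=drum(s,col,b,r); print(n,p,X,w,Y,v,"tri",tri(t,p,s,q))
hsv=cv2.cvtColor(t["pixels"],cv2.COLOR_BGR2HSV)
K=cv2.morphologyEx(cv2.inRange(hsv,(0,0,0),(180,255,60)),cv2.MORPH_OPEN,np.ones((3,3)))
Rm=cv2.inRange(hsv,(0,0,130),(180,50,255))
for n,m,near,z in (("kit",K,(340,245),.018),("ret",Rm,(204,283),.03)):
    B=box(t,m,near,z); e=np.roll(B,-1,0)-B; print(n,B.mean(0),np.linalg.norm(e,axis=1),np.degrees(np.arctan2(e[:,1],e[:,0])),B.tolist())
E
```

```text
odd [365.3983 226.8865] [ 0.5933 -0.0803  0.0265] (20.0, 17.0) [ 0.5927 -0.0785  0.0265] (31.0, 23.0) tri [ 0.5932 -0.08    0.0283]
spare [463.1058 239.545 ] [ 0.5584 -0.3038  0.0265] (15.55634880065918, 19.091880798339844) [ 0.5597 -0.3027  0.0265] (32.25522994995117, 24.349536895751953) tri [ 0.5589 -0.3034  0.0262]
g1 [323.0388 216.3984] [0.6205 0.0174 0.0265] (19.0, 16.0) [0.6208 0.0188 0.0265] (29.0, 20.0) tri [0.6207 0.0176 0.0274]
g2 [313.6674 257.9762] [0.5231 0.0407 0.0265] (18.0, 16.0) [0.5223 0.043  0.0265] (28.0, 19.0) tri [0.5231 0.0409 0.0285]
g3 [356.7718 266.4137] [ 0.5014 -0.0577  0.0265] (19.0, 16.0) [ 0.5013 -0.0565  0.0265] (29.0, 20.0) tri [ 0.5015 -0.0574  0.0274]Traceback (most recent call last):
  File "<stdin>", line 10, in <module>
  File "h.py", line 24, in box
    q=[q for q in cs if cv2.pointPolygonTest(cv2.convexHull(q),near,False)>0]; q=max(q,key=cv2.contourArea)
                                                                                 ~~~^^^^^^^^^^^^^^^^^^^^^^^
ValueError: max() iterable argument is empty
```

Run:
```python
from h import *
np.set_printoptions(precision=4,suppress=True)
t=bot.read_camera("top")
hsv=cv2.cvtColor(t["pixels"],cv2.COLOR_BGR2HSV); print(hsv[240,330],hsv[245,340],hsv[283,204],hsv[252,204],hsv[249,190])
K=cv2.morphologyEx(cv2.inRange(hsv,(0,0,0),(180,255,75)),cv2.MORPH_CLOSE,np.ones((5,5)))
Rm=cv2.morphologyEx(cv2.inRange(hsv,(0,0,60),(180,60,255)),cv2.MORPH_CLOSE,np.ones((3,3)))
for n,m,near,z in (("kit",K,(340,245),.018),("ret",Rm,(204,283),.03)):
    try: B=box(t,m,near,z)
    except ValueError: print(n,"none"); continue
    e=np.roll(B,-1,0)-B; print(n,B.mean(0),np.linalg.norm(e,axis=1),np.degrees(np.arctan2(e[:,1],e[:,0])))
q0=bot.current_joints()
for n,p in (("odd",(.593,-.080)),("spare",(.5588,-.3034)),("ret",ray(t,(204,283),.03)[:2])):
    for d in (-102,-12,78): 
        q=bot.inverse_kinematics([*p,.022],down(np.radians(d))); print(n,p,d,None if q is None else np.round(q,2))
```

```text
[165  14  71] [15 22 46] [ 75   4 242] [ 17  18 131] [ 27  10 231]
kit [ 0.5552 -0.0176] [0.2021 0.2033 0.2003 0.1982] [ -12.9648 -104.2654  165.5985   76.2325]
ret [0.4745 0.2934] [0.16   0.1491 0.1568 0.1496] [ -91.2794 -179.5893   88.8465    1.6229]
odd (0.593, -0.08) -102 [-0.34  0.44  1.67  0.    1.04 -0.13]
odd (0.593, -0.08) -12 [-0.34  0.44  1.67 -0.    1.04 -1.7 ]
odd (0.593, -0.08) 78 None
spare (0.5588, -0.3034) -102 [-0.69  0.52  1.55 -0.    1.07 -0.48]
spare (0.5588, -0.3034) -12 [-0.69  0.52  1.55  0.    1.07 -2.05]
spare (0.5588, -0.3034) 78 [-0.69  0.52  1.55  0.    1.07  2.66]
ret [0.4703 0.2921] -102 [0.34 0.34 1.8  0.   1.01 0.55]
ret [0.4703 0.2921] -12 [ 0.34  0.34  1.8  -0.    1.01 -1.02]
ret [0.4703 0.2921] 78 [ 0.34  0.34  1.8   0.    1.01 -2.59]
```

```bash
cat >> h.py <<'E'
def pick(p,yaw,z=.022):
    o=down(yaw); bot.set_gripper(.62,25); bot.goto([*p,.16],o); bot.line_to([*p,z],max_speed=.1)
    bot.set_gripper(0.,25); print("grip",bot.current_opening()*.092,bot.current_grip_force(),bot.current_contact_force())
    bot.line_to([*p,.16],max_speed=.12); print("lifted",bot.current_opening()*.092,bot.current_grip_force(),bot.current_clock())
def place(p,yaw,z=.023):
    bot.goto([*p,.16],down(yaw)); bot.line_to([*p,.05],max_speed=.12); bot.line_to([*p,z],max_speed=.05)
    print("down",bot.current_contact_force()); bot.set_gripper(.62); bot.hold(.2); bot.line_to([*p,.16],max_speed=.12); print(bot.current_clock())
E
python3 - <<'E'
from h import *
pick((.593,-.080),np.radians(-102.5))
place((.473,.293),np.radians(-91))
t=bot.read_camera("top");s=bot.read_camera("scene"); cv2.imwrite("pics/s1.png",s["pixels"]); cv2.imwrite("pics/t1.png",t["pixels"])
E
```

```text
grip 0.039557324157138404 25.000372231006622 [-0.54933027 -0.06743841  1.2545931 ]
lifted 0.039454727639021046 24.999957382678986 6.725
down [ 0.58870865  0.48954288 -0.4595751 ]
11.8833
```

View pics/s1.png

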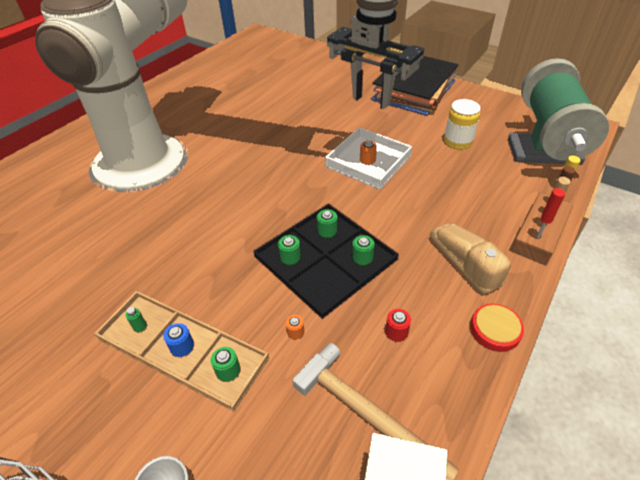

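The orange drum is standing in the returns tray at (369,152), and its kit pocket at (323,278) is empty. The other drums haven't moved.

Run:
```python
from h import *
pick((.5588,-.3034),np.radians(-98))
place((.5925,-.079),np.radians(-102.5))
bot.goto([.45,.293,.25],down(np.radians(-91)))
t=bot.read_camera("top");s=bot.read_camera("scene"); cv2.imwrite("pics/s2.png",s["pixels"])
p,X,w=drum(t,"green",proj(t,(.5925,-.079,.03)),20); q,Y,v=drum(s,"green",proj(s,(.5925,-.079,.03)),20); print(tri(t,p,s,q),w,v,bot.current_clock())
```

```text
grip 0.039660174758320045 25.000445544719696 [-0.41974952 -0.62297095  1.44957835]
lifted 0.03907785539812239 24.99984562397003 17.5917
down [-0.04527095 -0.13915579 -0.21309449]
22.2
[ 0.59447358 -0.07886622  0.02782658] (19.0, 16.0) (21.0, 30.0) 23.8083
```

View pics/s2.png

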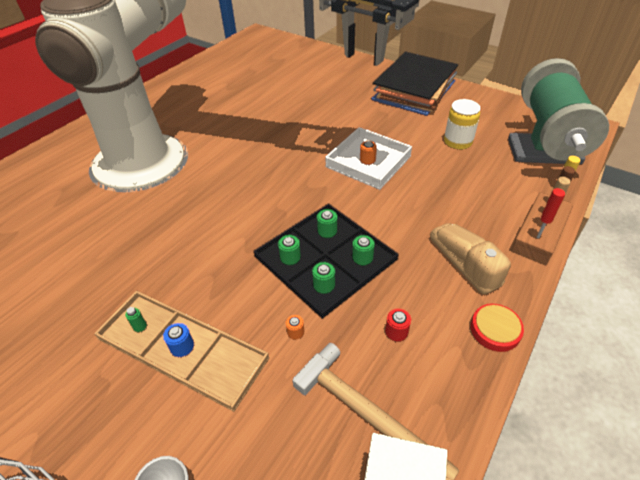

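The picture shows four green drums upright in the kit, with the new one at (323,277). The orange drum stands in the returns tray at (368,152). The blue and slim green drums are still in the stock tray, and the arm is clear of everything.

```bash
python3 -c "
from workcell import bot
print(bot.job_done())"
```

```text
the job is handed in; nothing more can be done
None
```

The job is handed in at about 24 s on the robot's clock: the orange drum is standing in the returns tray, the full-size green drum is upright in the kit's empty pocket, and the other drums are still in their places.

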